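# Gauge the saw-guide gap of a branch-slicing jig

## Robot

A 6-joint arm with a two-finger parallel gripper is mounted at the origin on a cart in front of the work surface, level with it; the furniture and walls round the work are solid. World frame = base frame: x ahead of the robot, y to its left, z up, the work surface at z = 0. Lengths are in mm, angles in degrees, forces in N, time in s.
With the tool pointing down it reaches from about 275 to 750 mm from the base axis. Payload 10.2 kg.
Tool frame: the origin (TCP) lies at the very end of the fingers, on their centre line; the grasp point (between the pads) lies 19 mm behind it (bot.grip_point_offset is the distance from the TCP to the grasp point, in mm); z points along the fingers, y is the line along which they close (so a half turn about z gives the same grasp; the last joint's range is limited). The gripper opens to 85 mm and grips with 20 to 120 N. Pads are 22 mm wide; open, the fingers measure 114 mm over their backs; the gripper's body (76 mm by 85 mm) begins 54 mm behind the grasp point. The pads swing forward as they close: fully open they stand 13 mm farther back than shut.
Start: joints at [63.232, 17.928, 85.812, -0, 76.261, -12.8], TCP at [126.743, 509.477, 231.294] pointing down, gripper open.
Joint ranges: [-168.41, 168.41], [-55.51, 124.54], [10.69, 146.95], [-70.63, 250.63], [1, 178], [-165.06, 165.06]. Speed limits (degrees/s): [136.94, 136.94, 172.46, 180, 180, 180].

## Interface

Orientations are given as [roll, pitch, yaw] about the fixed x, y, z axes, in that order (R = Rz(yaw) Ry(pitch) Rx(roll)).
In Python, from bench import bot, get_image, workorder gives the robot as it stands.
- The arm moves only by the tool arm_command, never from a script. Its argument "increments" is a list that holds one entry, the list of rows, each a list of 4 numbers: the shift along the tool's x, y, z in units of 25 mm (1.0 is 25 mm), then the turn about the tool's z in units of 5 degrees (1.0 is 5 degrees). In form: [[[x, y, z, twist], ...]]. A call has 1 to 20 rows; each row is the pose to reach, as a shift and turn from the pose commanded when the call began, along the tool's axes at that moment; what a row does not reach only later rows make up. A row lasts 1/10 s, in which the tool goes at most 50 mm and 8.59 degrees, less where a joint would pass 70% of its speed; a pose out of reach is approached as far as the arm can. A call with a gripper value outside its range is refused whole. "hand" is the opening in per cent of the stroke, from 0 (shut) to 100 (fully open), set as the call begins (left out, the last holds). The fingers move at their own pace and stop on an object; "force" is the grip in N (left out, the last holds). Time passes only in rows, so rows that repeat a pose let the fingers close. It gives the time, the measured TCP pose, the force, the opening and the grip force at its end, in the units of the state.
- bot.read_state(): the state, without advancing time (a new reading comes with each control period).
- get_image(name): name is "scene" or "top" or "wrist"; returns a dict with "color" (400x640x3 uint8, red, green, blue), "fovy" (degrees; the focal length in pixels is half the picture's height over the tangent of half this angle, whatever the lens; pixels are square), "cx", "cy" (the principal point, pixels), "pose" (4x4, takes a point from camera to world coordinates). Camera axes: x right, y down, z forward; pixel columns grow to the right and rows downward; lengths in mm; the calibration is good to about 2 mm. The wrist camera is an equidistant fisheye: a pixel r from the principal point sees the ray r / f radians off the axis. A picture is of the moment at which its call begins. There is no depth.
- workorder.sign_off(): hands the job in; it is judged then, once.
The state is a dict: "clock": time; "q": joint angles; "qd": joint speeds; "tau": joint torques, N m; "tool_pos": TCP position; "eef_rot": TCP orientation; "force": force on the tool from outside, world axes, zero at the start; "torque": the same for the moment, N m; "finger_gap": finger opening in mm; "finger_force": force on a finger pad.
Only numpy, scipy, OpenCV 4.12 (cv2) and the standard library are available. Lean on these libraries where they do the work, as an engineer would, in place of code of your own. Each camera call takes 0.05 s, during which the arm holds its last target. There are 200 camera calls.

## Task

Take the tapered gauge with the squared handle out of the rack (not the parallel-sided one with the round handle) and slide its blade, upright and square, down between the two steel guide plates of the slicing jig until it drags snugly against both plates, without jamming it in hard. Finish while still gripping the gauge at that depth, so that I can lock the guide; do not let go or put it down, and leave the spare gauge and the things standing around undisturbed.

Things in the scene. Friction and masses are not known exactly. Their poses are not given: they have to be found in the camera images.
- gauge_grip (a point): the tapered gauge: centre of its squared wooden handle, 28 (x) x 36 (y) x 50 mm tall; z up, x the direction in which the blade tapers. Below the handle a steel wedge blade, 18 mm wide (y), 75 mm long, 3 mm thick (x) at the tip growing evenly to 15 mm at the handle. About 90 g +-30 %. Hangs blade down, loose, in one of the rack's two slots, x along the rack; lifts straight up
- gauge_tip (a point): middle of the lower end of the tapered gauge's blade, 100 mm below gauge_grip; same axes
- spare_grip (a point): the spare gauge, not to be used: centre of its round handle, 34 mm across, 50 mm tall; its blade is parallel-sided, 14 mm thick. It hangs in the other slot, 110 mm (between centres) from the tapered gauge along the rack
- spare: the same spare gauge as a body; origin in the middle of its handle's underside
- rack: fixed plywood rack, a bridge open at front and back: base board 86 (x) x 200 (y) mm, top board 66 (x) x 200 (y) x 10 mm with its upper face at z = 98 mm (the gauges' handles rest on it), on two end boards. Origin on the table under its centre. Slots at y = -55 and +55 mm, 24 (x) x 20 (y) mm, through the top board
- jig: fixed branch-slicing jig: wooden base 170 (x) x 110 (y) mm, low plywood V-trough (walls under 40 mm high, middle line under 25 mm), two end posts at x = +-76 mm, 94 mm high, joined by two steel rods along x (y = +-38 mm, 66 mm up) that carry the saw guide. Origin on the table under its centre
- plate_a: steel guide plate on the jig's -x side, 62 mm wide (y), 6 thick, 44 tall. Origin: middle of its upright inner face's upper edge (z = 88 mm), just below a flare 4 mm high that widens the mouth. x goes square across the slot, from plate a to plate b. Both plates sit on one guide head that slides easily along x by up to 6 mm either way, so it centres itself on a blade pushed in
- plate_b: the facing guide plate on the +x side, mirror image of plate a, origin likewise; set very stiffly on the head (does not yield to the blade). The gap between the inner faces is 7 to 11.5 mm, different each time, even all the way down: the blade is snug with its tip about 25 to 53 mm below the two origins, in free air under the plates or between them
- bundle: bystander: tied bundle of four wood slices, 52 x 77 x 51 mm, origin under its centre
- marker: bystander: lying white marker pen with black cap, 150 mm long, 16 mm thick, origin under its centre
- jar: bystander: empty glass jar, 71 mm across, 107 mm tall, origin under its centre

How it is judged:
By the outcome, as a careful person would: the job done as asked, in the order asked, and still so for the second after the job is handed in, while the arm keeps its last pose, push and grip.
It also fails if it takes over 38 s, if anything falls off the work surface, if the arm or the gripper's body presses on something with over 40 N, if the wrist force passes 120 N, or if a joint passes its speed limit or range.

## Working session

There is one attempt and no reset: what is moved stays moved. The work goes in short steps, Python scripts to look and compute and a tool call to move; the robot and the scene stay as the last step left them, time stands still between calls to the robot, and variables do not carry over. Pictures are saved under pics/ and viewed, at most 10 in all, crops included, and the job is handed in when it is done.

Besides the shell and the picture viewer there is one more tool, called after "Emit:" by a JSON object that holds its "api" and its "payload", one argument or row to a line. arm_command: Moves the arm, as the interface text tells. Its arguments: {"type":"object","properties":{"increments":{"type":"array","items":{"type":"array","items":{"type":"array","items":{"type":"number"}}}},"hand":{"type":"number"},"force":{"type":"number"}},"required":["increments"]}

```bash
mkdir -p pics
cat > h.py <<'E'
import numpy as np, cv2
from bench import bot, get_image, workorder
def foc(im): return 200/np.tan(np.radians(im["fovy"])/2)
def ray(im,u,v,fish=False):
    f=foc(im); d=np.array([u-im["cx"],v-im["cy"]],float)
    if fish:
        r=np.hypot(*d); t=r/f; c=np.array([*(d/max(r,1e-9)*np.sin(t)),np.cos(t)])
    else: c=np.array([*(d/f),1.])
    P=np.array(im["pose"]); c=P[:3,:3]@c
    return P[:3,3],c/np.linalg.norm(c)
def onz(im,u,v,z,fish=False):
    o,d=ray(im,u,v,fish); return o+d*(z-o[2])/d[2]
def cross(r1,r2):
    (a,d),(b,e)=r1,r2
    s=np.linalg.lstsq(np.c_[d,-e],b-a,rcond=None)[0]
    p,q=a+d*s[0],b+e*s[1]; return (p+q)/2,np.linalg.norm(p-q)
def proj(im,p,fish=False):
    P=np.array(im["pose"]); c=P[:3,:3].T@(np.array(p)-P[:3,3]); f=foc(im)
    if fish:
        t=np.arctan2(np.hypot(c[0],c[1]),c[2]); k=f*t/np.hypot(c[0],c[1])
    else: k=f/c[2]
    return np.array([im["cx"]+k*c[0],im["cy"]+k*c[1]])
def save(n,im): cv2.imwrite(f"pics/{n}.png",im["color"][:,:,::-1])
E
python3 - <<'E'
from h import *
import pickle
d={}
for n in("scene","top","wrist"):
    d[n]=get_image(n); save(n,d[n]); print(n,foc(d[n]),d[n]["cx"],d[n]["cy"],np.round(d[n]["pose"],3).tolist())
pickle.dump(d,open("d.pkl","wb")); print(bot.read_state())
E
```

```text
scene 454.9686208674332 317.52242083392395 202.35536026456646 [[0.776, -0.32, 0.544, -110.063], [-0.631, -0.428, 0.648, -772.235], [0.025, -0.845, -0.534, 694.917], [0.0, 0.0, 0.0, 1.0]]
top 368.0854222657774 317.29191895443665 200.17449162922784 [[0.006, -0.998, 0.057, 464.388], [-1.0, -0.007, -0.029, -59.745], [0.029, -0.056, -0.998, 1006.92], [0.0, 0.0, 0.0, 1.0]]
wrist 309.70691628693146 316.65543688744145 203.77550507402393 [[0.242, 0.921, 0.305, 48.432], [0.97, -0.229, -0.076, 528.53], [-0.001, 0.314, -0.949, 373.284], [0.0, 0.0, 0.0, 1.0]]
{'clock': 0.15, 'q': array([ 6.32326081e+01,  1.79509800e+01,  8.58426980e+01, -8.68743580e-04,
        7.62624171e+01, -1.28009110e+01]), 'qd': array([ 0.03212001,  0.0328523 , -0.23129011,  0.0954273 , -0.10076151,
        0.0210212 ]), 'tau': array([ 1.83624055e-03, -4.12361598e+01, -2.59801179e+01, -1.33021649e-04,
        3.09846459e-03, -3.06523498e-05]), 'tool_pos': array([126.64604962, 509.29558263, 230.88499441]), 'eef_rot': array([-1.79945112e+02, -1.16059182e-02,  1.66033720e+02]), 'force': array([-0.01809402, -0.05454227, -1.02668629]), 'torque': array([-0.03126624, -0.02819918,  0.00834165]), 'finger_force': 0.0, 'finger_gap': 85.33288427148042}
```

View pics/scene.png

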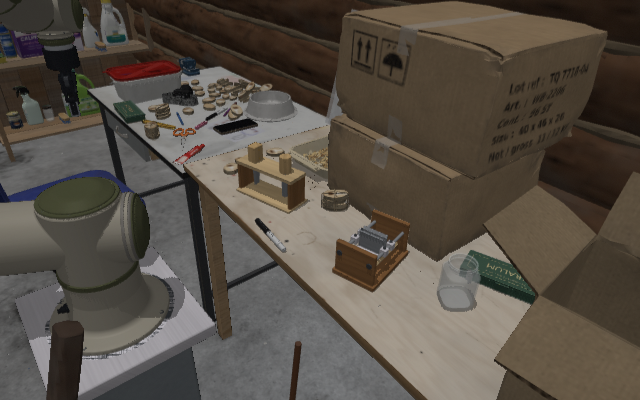

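View pics/top.png

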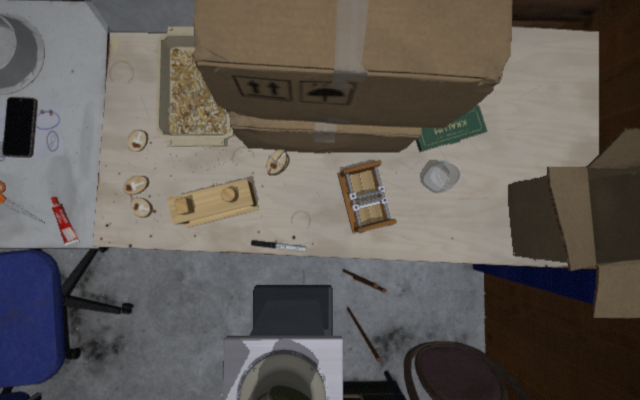

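View pics/wrist.png

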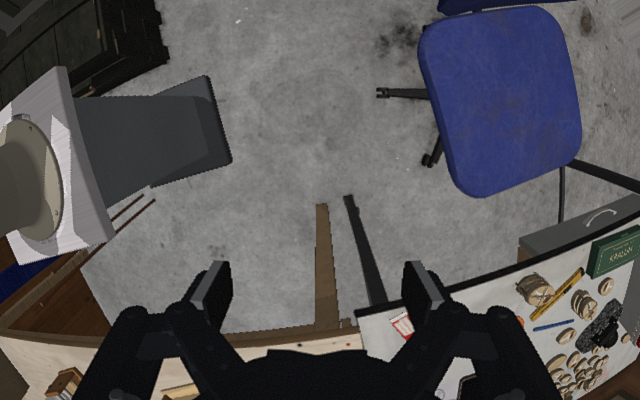

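The scene view shows the rack at (270,180) with two handles at (255,152) and (285,163), and the jig at (372,250). In the top view the square handle is near (180,205), the round one near (230,194) and the jig near (367,197). The wrist camera sees none of these. I'll enlarge the rack and jig.

Run:
```python
from h import *
import pickle
d=pickle.load(open("d.pkl","rb"))
def crop(n,x,y,w,h): return cv2.resize(d[n]["color"][y:y+h,x:x+w,::-1],(400,300),interpolation=cv2.INTER_CUBIC)
a=np.vstack([np.hstack([crop("top",160,160,100,75),crop("top",320,155,100,75)]),np.hstack([crop("scene",225,135,100,75),crop("scene",325,205,100,75)])])
cv2.imwrite("pics/crop1.png",a)
```

```text
(no output)
```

View pics/crop1.png

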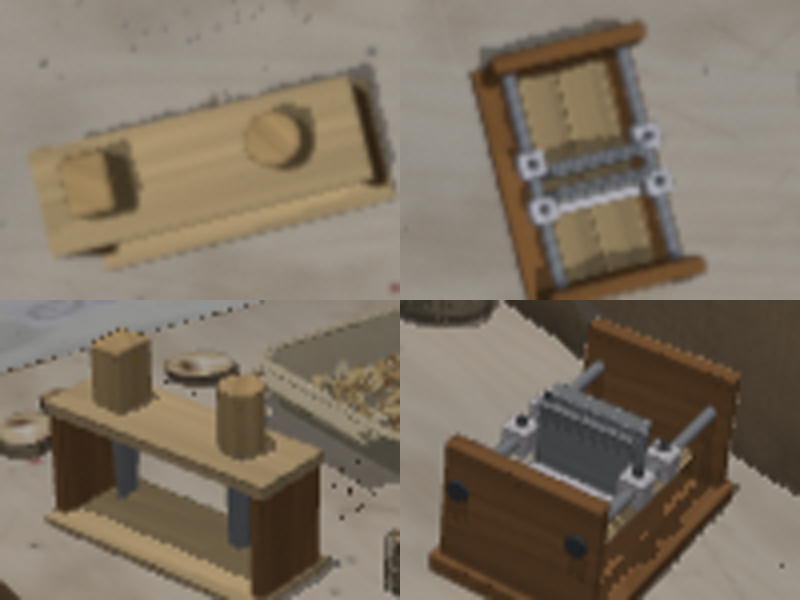

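The crops resolve the detail. The square handle's narrow (28 mm) side lies along the rack's length, so the blade tapers along the rack. The top of its handle is at top (181,206) and scene (255,145.5). The plate brackets are visible in the jig.

Run:
```python
from h import *
import pickle
d=pickle.load(open("d.pkl","rb")); T,S=d["top"],d["scene"]
t=lambda x,y,ox,oy:(ox+x/4,oy+y/4)
for n,a,b in [("sq",t(83,183,160,160),t(121,43,225,135)),("rd",t(270,138,160,160),t(242,86,225,135)),
 ("rack corner L near",t(55,255,160,160),None),]:
    if b: print(n,cross(ray(T,*a),ray(S,*b)))
    print(n,onz(T,*a,148),onz(T,*a,98))
for p in [(30,153),(52,255),(345,78),(390,185)]: print("rack",onz(T,*t(*p,160,160),98))
# plate brackets, rods
for p in [(130,163),(248,135),(145,210),(258,180)]: print("brk",onz(T,*t(*p,320,155),75))
for p,q in [((112,80),(158,280)),((225,55),(272,255))]:
    P,Q=onz(T,*t(*p,320,155),66),onz(T,*t(*q,320,155),66); print("rod",P,Q,np.degrees(np.arctan2(*(P-Q)[[1,0]])))
```

```text
sq (array([498.60649107, 232.05506994, 144.07767283]), np.float64(1.4030636138501444))
sq [497.89610437 231.16956485 148.        ] [499.8466862  248.10445769  98.        ]
rd (array([525.4464666 , 124.36508597, 145.97706642]), np.float64(1.3211621980583532))
rd [524.78507268 124.34310097 148.        ] [528.30093237 135.05934321  98.        ]
rack corner L near [456.29716113 246.03700141 148.        ] [455.82615861 263.83736699  98.        ]
rack [517.98408283 280.66401006  98.        ]
rack [455.81641225 265.64586054  98.        ]
rack [565.76577294  89.8039027   98.        ]
rack [499.88845201  61.18216585  98.        ]
brk [ 529.16298122 -176.16735846   75.        ]
brk [ 547.6602598  -251.76195248   75.        ]
brk [ 499.29961197 -185.7356994    75.        ]
brk [ 518.92061961 -258.04802072   75.        ]
rod [ 583.309409 -165.644902   66.      ] [ 454.86656086 -195.28492569   66.        ] 12.994348456709155
rod [ 600.23875865 -238.8911076    66.        ] [ 471.2731127  -268.77510996   66.        ] 13.046361659929541
```

Emit:
{"api": "arm_command", "payload": {
  "increments": [
    [[-17.1,-7.2,0,12.4],[-17.1,-7.2,0,12.4],[-17.1,-7.2,0,12.4],[-17.1,-7.2,0,12.4],[-17.1,-7.2,0,12.4],[-17.1,-7.2,0,12.4],[-17.1,-7.2,0,12.4],[-17.1,-7.2,0,12.4],[-17.1,-7.2,0,12.4],[-17.1,-7.2,0,12.4],[-17.1,-7.2,0,12.4],[-17.1,-7.2,0,12.4],[-17.1,-7.2,0,12.4],[-17.1,-7.2,0,12.4],[-17.1,-7.2,0,12.4]]
  ],
  "hand": 100
}}

```text
clock: 1.65
tool_pos: [497.6, 232.3, 231.5]
eef_rot: [180.0, -0.0, 104.1]
force: [0.5, 0.5, 0.6]
finger_gap: 85.3
finger_force: 0.0
```

```bash
cat >> h.py <<'E'
def togo(target,yaw):
    s=bot.read_state(); r=s["eef_rot"]; y=np.radians(r[2]); d=np.array(target)-s["tool_pos"]
    dy=(yaw-r[2]+180)%360-180
    print("t",s["clock"],"tcp",s["tool_pos"].round(1),"rot",r.round(2),"rows units:",np.round([(d[0]*np.cos(y)+d[1]*np.sin(y))/25,(d[0]*np.sin(y)-d[1]*np.cos(y))/25,-d[2]/25,-dy/5],2))
E
python3 - <<'E'
from h import *
import pickle
w=get_image("wrist"); pickle.dump(w,open("w1.pkl","wb")); save("w1",w)
print(proj(w,[498,231.5,148],1),proj(w,[525,124.4,148],1)); togo([498.3,231.6,231],104)
E
```

```text
[316.81747618 211.76912194] [316.90662798 322.75705088]
t 1.7 tcp [497.7 232.1 231.5] rot [179.99   0.   104.09] rows units: [-0.03  0.02  0.02  0.02]
```

View pics/w1.png

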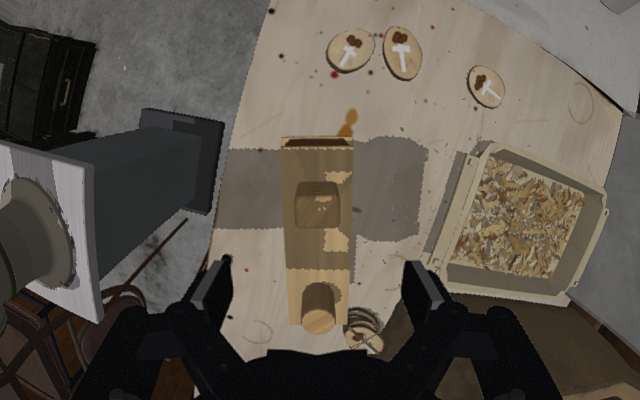

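The wrist view shows the square handle in shadow at about (318,205), with its top face around x 296–340, and the round handle at (318,322). I'll enlarge it with more contrast.

Run:
```python
from h import *
import pickle
w=pickle.load(open("w1.pkl","rb"))
c=w["color"][165:255,270:370,::-1]; c=cv2.resize(c,(800,720),interpolation=cv2.INTER_CUBIC)[:600]
c=np.clip(c.astype(float)*1.9-40,0,255).astype(np.uint8); cv2.imwrite("pics/c2.png",c)
```

```text
(no output)
```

View pics/c2.png

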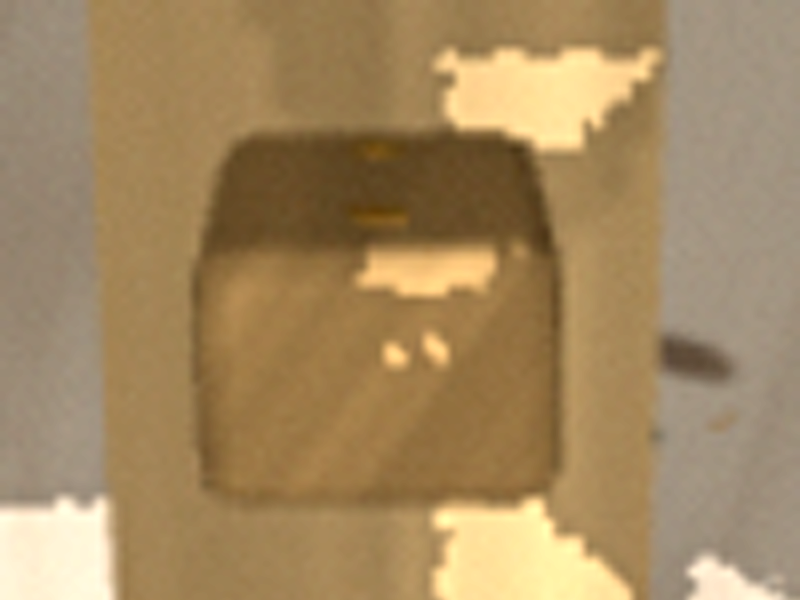

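The enlarged handle's top face spans wrist pixels x 294.6–340 and y 196–227.5, with its edges parallel to the image axes to within about 1°.

Run:
```python
from h import *
import pickle
w=pickle.load(open("w1.pkl","rb")); T=pickle.load(open("d.pkl","rb"))["top"]
P=[onz(w,270+x/8,165+y/8,148,1) for x,y in [(197,250),(553,250),(207,494),(557,498)]]
print(np.round(P,1)); m=np.mean(P,0); print(m)
for a,b in((0,1),(2,3)): v=P[b]-P[a]; print(np.linalg.norm(v),np.degrees(np.arctan2(v[1],v[0])))
print(cross(ray(w,*proj(w,m,1),True),ray(T,160+83/4,160+183/4)))
B=[onz(w,270+x/8,165+y/8,98,1) for x,y in [(240,135),(525,132)]];print(np.round(B,1))
togo([m[0],m[1],105],104)
```

```text
[[478.5 239.6 148. ]
 [511.5 247.8 148. ]
 [485.  215.3 148. ]
 [518.7 223.2 148. ]]
[498.41330871 231.4810968  148.        ]
33.99081837898149 14.084681222970419
34.60669858505813 13.359789326680602
(array([498.17984517, 231.32930621, 147.6046939 ]), np.float64(0.5378940002526073))
[[480.3 238.6  98. ]
 [512.  246.9  98. ]]
t 1.7 tcp [497.7 232.1 231.5] rot [179.99   0.   104.09] rows units: [-0.03  0.02  5.06  0.02]
```

Emit:
{"api": "arm_command", "payload": {
  "increments": [
    [[-0.03,0.02,1.5,0],[-0.03,0.02,3,0],[-0.03,0.02,4.3,0],[-0.03,0.02,5.0,0],[-0.03,0.02,5.0,0],[-0.03,0.02,5.0,0]]
  ],
  "hand": 100
}}

```text
clock: 2.3
tool_pos: [499.1, 231.2, 107.1]
eef_rot: [180.0, 0.0, 104.0]
force: [0.3, -0.6, 0.1]
finger_gap: 85.7
finger_force: 0.0
```

Emit:
{"api": "arm_command", "payload": {
  "increments": [
    [[0,0,0,0],[0,0,0,0],[0,0,0,0],[0,0,0,0],[0,0,0,0],[0,0,0,0],[0,0,0,0],[0,0,0,0]]
  ],
  "hand": 0,
  "force": 60
}}

```text
clock: 3.1
tool_pos: [499.1, 231.1, 107.0]
eef_rot: [179.9, 0.0, 104.0]
force: [-1.3, -0.7, 5.8]
finger_gap: 35.3
finger_force: 60.4
```

Emit:
{"api": "arm_command", "payload": {
  "increments": [
    [[0,0,-0.3,0],[0,0,-1.0,0],[0,0,-2.0,0],[0,0,-3.2,0],[0,0,-4.4,0],[0,0,-4.4,0],[0,0,-4.4,0]]
  ]
}}

```text
clock: 3.8
tool_pos: [498.7, 231.0, 216.2]
eef_rot: [180.0, -0.0, 104.0]
force: [-0.0, -0.1, -2.3]
finger_gap: 35.4
finger_force: 60.0
```

Run:
```python
from h import *
import pickle
w=get_image("wrist"); save("w3",w); S=get_image("scene")
a=w["color"][150:350,180:500,::-1]; p=proj(S,[499,231,150]).astype(int); print(p)
b=S["color"][p[1]-60:p[1]+60,p[0]-80:p[0]+80,::-1]
cv2.imwrite("pics/c3.png",np.hstack([cv2.resize(a,(400,300)),cv2.resize(b,(400,300))]))
pickle.dump((w,S),open("w3.pkl","wb"))
s=bot.read_state();print(s["force"],s["finger_gap"]); togo([523.8,-217.9,217],-167)
```

```text
[255 143]
[-0.85779172  0.62906105 -1.60720325] 35.6409671269237
t 3.9 tcp [498.2 230.9 215. ] rot [-179.86   -0.    104.03] rows units: [-17.66  -3.36  -0.08 -17.79]
```

View pics/c3.png

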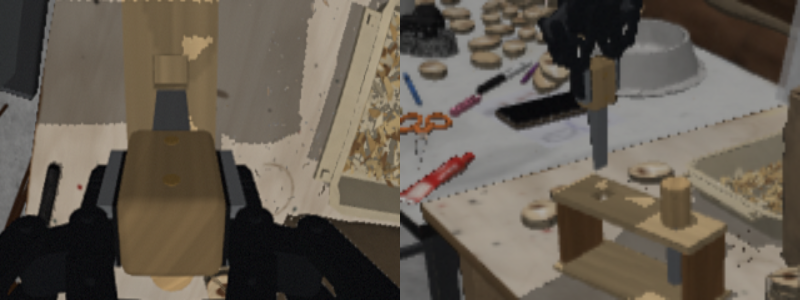

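The gauge is gripped and hangs straight. Its blade shows at about (172,110) in the left crop and (598,135) in the right, clear of the rack. The spare is still in its slot. Next I go over the jig.

Emit:
{"api": "arm_command", "payload": {
  "increments": [
    [[-17.66,-3.36,-0.1,-17.8],[-17.66,-3.36,-0.1,-17.8],[-17.66,-3.36,-0.1,-17.8],[-17.66,-3.36,-0.1,-17.8],[-17.66,-3.36,-0.1,-17.8],[-17.66,-3.36,-0.1,-17.8],[-17.66,-3.36,-0.1,-17.8],[-17.66,-3.36,-0.1,-17.8],[-17.66,-3.36,-0.1,-17.8],[-17.66,-3.36,-0.1,-17.8],[-17.66,-3.36,-0.1,-17.8],[-17.66,-3.36,-0.1,-17.8],[-17.66,-3.36,-0.1,-17.8],[-17.66,-3.36,-0.1,-17.8],[-17.66,-3.36,-0.1,-17.8],[-17.66,-3.36,-0.1,-17.8],[-17.66,-3.36,-0.1,-17.8]]
  ]
}}

```text
clock: 5.6
tool_pos: [524.4, -217.5, 218.8]
eef_rot: [180.0, -0.0, -167.0]
force: [-0.1, -0.6, -1.9]
finger_gap: 35.2
finger_force: 60.4
```

Run:
```python
from h import *
import pickle
w=get_image("wrist"); S=get_image("scene"); T=get_image("top")
pickle.dump((w,S,T),open("w4.pkl","wb"))
togo([523.8,-217.9,217],-167)
print(proj(w,[523.8,-217.9,90],1))
p=proj(S,[523.8,-217.9,110]).astype(int); print(p)
a=w["color"][140:290,220:420,::-1]; b=S["color"][p[1]-45:p[1]+45,p[0]-60:p[0]+60,::-1]
cv2.imwrite("pics/c4.png",np.hstack([cv2.resize(a,(400,300),interpolation=2),cv2.resize(b,(400,300),interpolation=2)]))
```

```text
t 5.75 tcp [ 524.4 -217.6  218.8] rot [-180.      0.   -166.97] rows units: [ 0.03 -0.01  0.07  0.01]
[316.71348203 193.58351078]
[374 226]
```

View pics/c4.png

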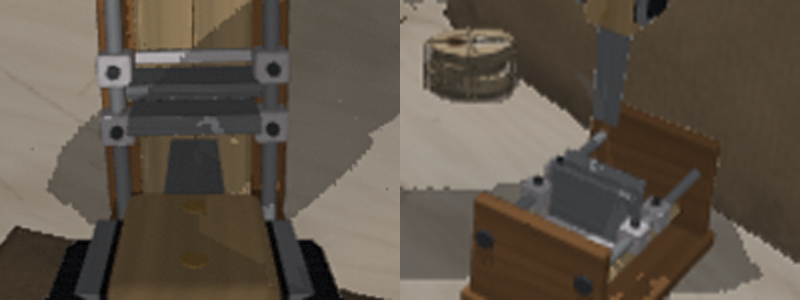

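In the wrist crop the two dark plates sit at rows 67–90 and 100–133, with the slot between them near row 95. The blade tip is at about (193,140). The scene crop shows the blade above the plates with the bundle clear of it. I'll take one closer look at the slot and tip.

Run:
```python
from h import *
import pickle
w,S,T=pickle.load(open("w4.pkl","rb"))
c=cv2.resize(w["color"][160:235,265:365,::-1],(800,600),interpolation=cv2.INTER_CUBIC)
cv2.imwrite("pics/c5.png",np.clip(c.astype(float)*1.7,0,255).astype(np.uint8))
```

```text
(no output)
```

View pics/c5.png

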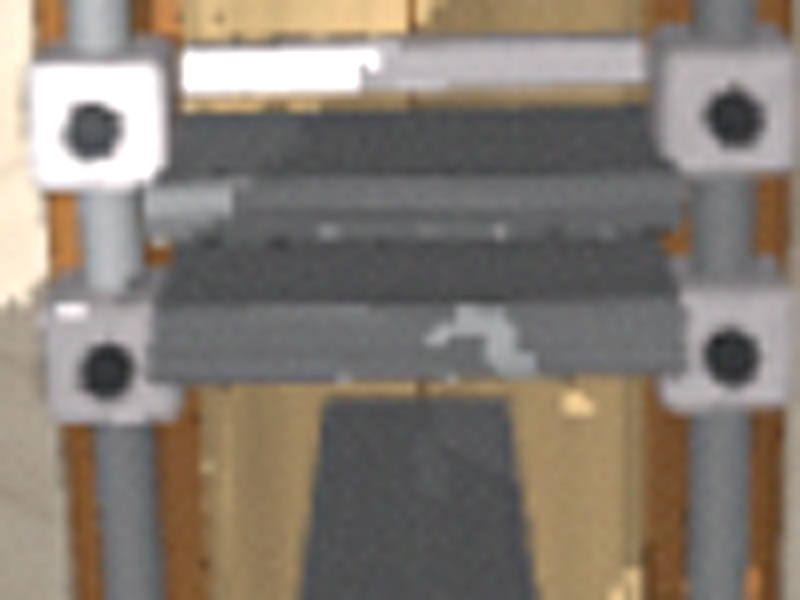

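The enlarged view shows plate a's outer top edge at row ~180, plate b's outer top edge at row ~377 and the slot between them. The near lower edge of the tip is at row ~396, columns 322–510. Blade and plates have the same slight tilt.

Run:
```python
from h import *
import pickle
w,S,T=pickle.load(open("w4.pkl","rb"))
s=bot.read_state(); C=s["tool_pos"]; a=np.radians(13); X=np.array([np.cos(a),np.sin(a)]);Y=np.array([-X[1],X[0]])
def loc(u,v,z):
    p=onz(w,265+u/8,160+v/8,z,1)[:2]-C[:2]; return np.round([p@X,p@Y],2)
print("rel to TCP in jig axes (x,y)")
for n,u,v,z in [("a outL",160,186,92),("a outR",675,176,92),("b outL",160,382,92),("b outR",680,373,92),
  ("bolt",91,130,78),("bolt",735,118,78),("bolt",106,370,78),("bolt",732,355,78),
  ("tipL",322,398,135),("tipR",510,396,135)]: print(n,loc(u,v,z))
# bracket/top heights: top camera vs wrist bolts
for (u,v),(x,y) in [((91,130),(145,210)),((735,118),(258,180)),((106,370),(130,163)),((732,355),(248,135))]:
    T0=pickle.load(open("d.pkl","rb"))["top"]
    for q in [(145,210),(258,180),(130,163),(248,135)]:
        r=cross(ray(w,265+u/8,160+v/8,True),ray(T0,320+q[0]/4,155+q[1]/4))
        if r[1]<5: print((u,v),q,r)
```

```text
rel to TCP in jig axes (x,y)
a outL [-10.95 -28.69]
a outR [-12.13  29.25]
b outL [ 12.38 -29.4 ]
b outR [11.28 30.57]
bolt [-14.2  -38.18]
bolt [-15.67  37.72]
bolt [ 15.69 -37.46]
bolt [13.76 38.46]
tipL [-0.86 -9.04]
tipR [-1.07  9.17]
(91, 130) (258, 180) (array([ 518.95390772, -257.74382011,   77.87391723]), np.float64(0.7193397002669775))
(735, 118) (145, 210) (array([ 499.42911107, -184.97196082,   82.12486279]), np.float64(0.8836921655217302))
(106, 370) (248, 135) (array([ 547.1109024 , -250.51055933,   80.82349996]), np.float64(0.11534860622706136))
(732, 355) (130, 163) (array([ 529.47745209, -176.33723147,   75.59249519]), np.float64(0.8555413567162562))
```

Run:
```python
from h import *
import pickle
w,S,T=pickle.load(open("w4.pkl","rb")); T0=pickle.load(open("d.pkl","rb"))["top"]
def ang(P): P=np.array(P)[:,:2]; v=np.linalg.svd(P-P.mean(0))[2][0]; return np.degrees(np.arctan2(v[1],v[0]))%180
for u0 in(105,730):
    P=[onz(w,265+u/8,160+v/8,66,1) for u,v in (((98,20),(112,230),(130,480),(137,590)) if u0==105 else ((720,10),(722,230),(720,470),(719,590)))]
    print("rod wrist",ang(P))
g=T0["color"].astype(int)
# rods in top: bluish-grey centroid per row
m=(g[:,:,2]-g[:,:,0]>-4)&(g.sum(2)>230)
for c0,c1,r0,r1 in[(348,352,174,194),(376,381,170,187),(354,361,209,225),(382,389,202,217)]:
    P=[]
    for r in range(r0,r1):
        k=(r-r0)/(r1-r0); a=int(c0+k*(c1-c0))
        idx=[c for c in range(a-4,a+5) if m[r,c]]
        if idx: P.append(onz(T0,np.mean(idx),r,66))
    print("top",len(P),ang(P) if len(P)>4 else None)
```

```text
rod wrist 14.737855630586077
rod wrist 15.046522626306325
top 20 14.601084184946671
top 17 16.614939552133364
top 16 15.309247842413555
top 15 17.447419851993942
```

Jig yaw is about 14.3°, and the tip is centred on the slot to under 1 mm. I turn 1.2° and go down to just above the earliest possible contact.

Emit:
{"api": "arm_command", "payload": {
  "increments": [
    [[0.01,-0.01,0.4,-0.24],[0.01,-0.01,0.9,-0.24],[0.01,-0.01,1.3,-0.24],[0.01,-0.01,1.6,-0.24],[0.01,-0.01,1.8,-0.24],[0.01,-0.01,2.0,-0.24],[0.01,-0.01,2.2,-0.24],[0.01,-0.01,2.4,-0.24],[0.01,-0.01,2.6,-0.24],[0.01,-0.01,2.6,-0.24]]
  ]
}}

```text
clock: 6.75
tool_pos: [523.9, -217.8, 153.1]
eef_rot: [180.0, -0.0, -165.8]
force: [0.3, 0.4, -1.0]
finger_gap: 35.6
finger_force: 60.4
```

Run:
```python
from h import *
s=bot.read_state(); print({k:np.round(s[k],2) for k in("clock","tool_pos","eef_rot","force","torque")})
w=get_image("wrist"); save("c6",{"color":w["color"][120:320,180:480]})
import cv2; cv2.imwrite("pics/c6.png",cv2.resize(cv2.imread("pics/c6.png"),(750,500),interpolation=2))
```

```text
{'clock': np.float64(6.75), 'tool_pos': array([ 523.94, -217.83,  153.07]), 'eef_rot': array([ 1.7995e+02, -4.0000e-02, -1.6577e+02]), 'force': array([ 0.32,  0.36, -0.98]), 'torque': array([ 0.01, -0.04,  0.01])}
```

View pics/c6.png

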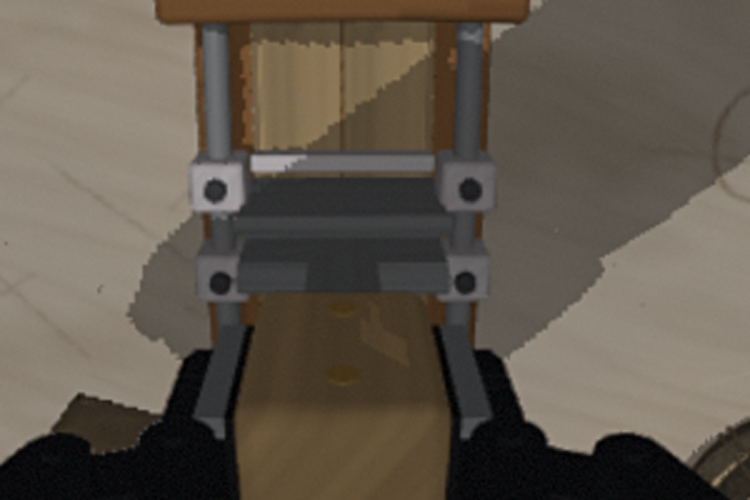

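The blade is in the slot: it shows in front of plate b at about (340,265), and the force reading is only noise. Now small steps down.

Emit:
{"api": "arm_command", "payload": {
  "increments": [
    [[0,0,0.08,0],[0,0,0.16,0],[0,0,0.24,0],[0,0,0.24,0]]
  ]
}}

```text
clock: 7.2
tool_pos: [524.1, -217.9, 147.5]
eef_rot: [180.0, -0.0, -165.8]
force: [0.3, 0.2, -0.8]
finger_gap: 35.1
finger_force: 60.4
```

Emit:
{"api": "arm_command", "payload": {
  "increments": [
    [[0,0,0.06,0],[0,0,0.12,0],[0,0,0.12,0]]
  ]
}}

```text
clock: 7.5
tool_pos: [524.1, -218.0, 144.6]
eef_rot: [180.0, -0.0, -165.8]
force: [-0.2, -0.3, -0.6]
finger_gap: 35.2
finger_force: 60.4
```

Emit:
{"api": "arm_command", "payload": {
  "increments": [
    [[0,0,0.06,0],[0,0,0.12,0],[0,0,0.12,0]]
  ]
}}

```text
clock: 7.8
tool_pos: [524.1, -218.0, 141.6]
eef_rot: [180.0, -0.0, -165.8]
force: [-0.2, 0.5, -1.3]
finger_gap: 35.4
finger_force: 60.4
```

Emit:
{"api": "arm_command", "payload": {
  "increments": [
    [[0,0,0.05,0],[0,0,0.1,0],[0,0,0.1,0]]
  ]
}}

```text
clock: 8.1
tool_pos: [524.3, -218.1, 139.5]
eef_rot: [-180.0, 0.0, -165.8]
force: [-1.1, -0.1, 0.6]
finger_gap: 35.6
finger_force: 60.8
```

Emit:
{"api": "arm_command", "payload": {
  "increments": [
    [[0,0,0.05,0],[0,0,0.1,0],[0,0,0.1,0]]
  ]
}}

```text
clock: 8.4
tool_pos: [524.8, -218.2, 137.9]
eef_rot: [-179.9, 0.1, -165.8]
force: [0.5, 0.9, 8.5]
finger_gap: 35.3
finger_force: 61.7
```

Emit:
{"api": "arm_command", "payload": {
  "increments": [
    [[0,0,0.05,0],[0,0,0.1,0],[0,0,0.1,0]]
  ]
}}

```text
clock: 8.7
tool_pos: [525.4, -218.3, 136.7]
eef_rot: [-179.8, 0.2, -165.8]
force: [0.1, 2.5, 15.1]
finger_gap: 34.9
finger_force: 62.7
```

Emit:
{"api": "arm_command", "payload": {
  "increments": [
    [[0,0,0,0],[0,0,0,0],[0,0,0,0],[0,0,0,0]]
  ]
}}

```text
clock: 9.1
tool_pos: [525.4, -218.4, 136.7]
eef_rot: [-179.8, 0.2, -165.8]
force: [-1.0, 2.4, 14.8]
finger_gap: 35.7
finger_force: 62.7
```

Run:
```python
from h import *
import pickle
s=bot.read_state(); print({k:np.round(s[k],2) for k in("clock","tool_pos","eef_rot","force","torque")})
w=get_image("wrist"); S=get_image("scene"); save("w7",w); save("s7",S)
S0=pickle.load(open("d.pkl","rb"))["scene"]["color"].astype(int)
for n,p in[("spare",[525,124.4,148])]:
    u,v=proj(S,p).astype(int); print(n,abs(S["color"].astype(int)-S0)[v-10:v+40,u-12:u+12].mean())
```

```text
{'clock': np.float64(9.1), 'tool_pos': array([ 525.38, -218.35,  136.69]), 'eef_rot': array([-179.83,    0.21, -165.77]), 'force': array([-0.97,  2.42, 14.78]), 'torque': array([ 0.61,  0.16, -0.03])}
spare 4.870833333333334
```

The push is steady at about 15 N with almost no side force, the gauge is upright and the grip is holding. I'm handing in.

```bash
python3 -c "
from bench import workorder
print(workorder.sign_off())"
```

```text
the job is handed in; nothing more can be done
None
```

The tapered gauge is upright and square between the guide plates, its tip about 35 mm below the plates' upper edges, pressed snug with a steady 15 N or so and still gripped so you can lock the guide; I saw no sign of the spare or the things around being touched.

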